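# Post a mis-cut piece through the bolted flap of the reject box

## Task

The short piece of black box section on the deck of the reject box was cut wrong. Draw back the bolt of the box's gravity flap, push the piece along the deck and in under the flap with the fingertips until it slides away down the chute, take the fingers out so that the flap drops shut by itself, and push the bolt fully home again. Work gently by pushing only: nothing is to be picked up or pinched, the bolted flap is not to be forced, and the tools and good parts lying about stay where they are.

Things in the scene. Friction and masses are not known exactly. Their poses are not given: they have to be found in the camera images.
- reject_box: Sheet-metal reject box fixed to the bench, 540x165x199 mm: open infeed deck, doorway with top-hung flap, box with clear cover and clear near side. Origin on the bench under the flap's hinge line, on the centreline. Its x axis is the feed direction (deck into box, within 10 degrees of the robot's left), y points about towards the robot, z up. 'Box frame' below means this one.
- deck (a point): Point on the level, slippery infeed deck's centreline, box frame x -155, z 120 mm. Deck: x -260 to 0, 144 mm wide, open at its end; side lips 12 mm high. Two guide bars 14 mm high on it narrow from y = +-67 at x = -125 to y = +-35 mm at x = -30, then run straight to the doorway.
- doorway (a point): Middle of the doorway's sill, on deck level (box frame x 0, z 120 mm). Opening 78 mm wide (y +-39). The hinge rod (underside z 179) and head rail (top of the box, z 199 mm) cross above it, so upright fingers are stopped there; fingers leaning back 30 to 45 degrees, tips foremost, reach in under them. The clear cover runs on level behind, to x = 75 mm.
- chute_lip (a point): Edge where the level bed, 50 mm past the doorway, turns down at 30 degrees to a rubber stop at box frame x = 262 mm. A piece tips and slides down by itself once its middle has passed this edge, so the box section has to be pushed until its rear end is level with the doorway or a little past it.
- offcut: Mis-cut piece of black steel box section with flat black plastic plugs in its ends, 116 mm long, 40 wide, 30 high, about 0.29 kg, lying on the deck. Origin at the centre of its underside, long axis = its y axis, which lies within 10 degrees of the feed direction.
- flap (a joint): Flap's angle, rad: 0 hanging shut, grows as its lower edge swings into the box (+x of the box), up to 1.35. It opens inward only, weighs 50 g and drops shut by its own weight. While the bolt is home a crank on the flap's shaft meets the bolt after about 0.1 rad.
- flap_edge (a point): Middle of the flap's lower edge: steel plate 73 mm wide, 64 mm from hinge to lower edge, hinge at z = 186 mm in the box's frame, 2 mm gap over the deck when shut; smooth, with a plastic edge strip.
- bolt (a joint): Bolt's position, m: 0 fully home (flap locked); grows as it is drawn out along the box's +y (about towards the robot), to 0.026 fully drawn. It frees the flap from 0.011. It stays where it is left; moving it takes about 2 N.
- bolt_knob (a point): Centre of the top of the bolt's upright steel knob, on the near side of the doorway: round, 15 mm across its top 10 mm and 11 mm below; it stands 24 mm clear above the bolt's plate and keepers. In the box's frame at x = 11.5 mm, z = 202 mm, y = 94 mm (home) to 120 mm (drawn). The box's clear side, 198 mm high, stands at y = 39 to 46 mm.
- caliper: Steel sliding caliper, 76x260x8 mm, flat on the bench in front of the reject box; to be left alone. Origin at the middle of its underside.
- spanner: Open-ended spanner, 45x199x8 mm, flat on the bench; to be left alone. Origin at the middle of its underside.
- brass_bushing: Good part: brass bushing, 32 mm across, 28 mm high, on the bench; to be left alone. Origin at the centre of its underside.
- steel_bushing: Good part: grey steel bushing, 42 mm across, 14 mm high, on the bench; to be left alone. Origin at the centre of its underside.
- screw_tin: Open tin of screws, 69 mm across, 55 mm high, on the bench; to be left alone. Origin at the centre of its underside.
Not all that is in view belongs to the job. Several things have the shape of the offcut; the one meant has the colours described above.

How it is judged:
By the outcome, as a careful person would: the job done as asked, in the order asked, and still so for the second after the job is handed in, with the robot touching nothing.
It also fails if it takes over 51 s, if anything falls off the work surface, if the arm or the gripper's body presses on something with over 40 N, if the wrist force passes 120 N, or if a joint passes its speed limit or range.

## Robot

A 6-joint arm with a two-finger parallel gripper is mounted at the origin on a cart in front of the work surface, level with it; the furniture and walls round the work are solid. World frame = base frame: x ahead of the robot, y to its left, z up, the work surface at z = 0. Lengths are in mm, angles in rad, forces in N, time in s.
With the tool pointing down it reaches from about 400 to 925 mm from the base axis. Payload 12.5 kg.
Tool frame: the origin (TCP) lies midway between the tips of the shut fingers; the grasp point (between the pads) lies 19 mm behind it (env.tcp_to_grasp is the distance from the TCP to the grasp point, in mm); z points along the fingers, y is the line along which they close (so a half turn about z gives the same grasp; the last joint's range is limited). The gripper opens to 95 mm and grips with 3 to 60 N. Pads are 20 mm wide; open, the fingers measure 119 mm over their backs; the gripper's body (75 mm by 180 mm) begins 59 mm behind the grasp point.
Start: joints at [1.231, 0.491, 1.559, -0, 1.092, -0.106], TCP at [144.779, 608.018, 214.661] pointing down, gripper open.
Joint ranges: [-3.1, 3.1], [-0.84, 2.19], [0.05, 2.79], [-1.13, 4.28], [0.06, 2.93], [-2.69, 2.69]. Speed limits (rad/s): [2.22, 2.22, 2.79, 3.14, 3.14, 3.14].

## Interface

Orientations are given as [roll, pitch, yaw] about the fixed x, y, z axes, in that order (R = Rz(yaw) Ry(pitch) Rx(roll)).
In Python, from cell import env gives the robot as it stands. The module is installed in compiled form; this text tells all that it offers.
- The arm moves only by the tool step_arm, never from a script. Its argument "plan" is a list that holds one entry, the list of rows, each a list of 5 numbers: the shift along the tool's x, y, z in mm, then the turn about the tool's z in degrees, then the opening, from -1 (shut) to 1 (fully open). A call has 1 to 8 rows; each row is the pose to reach, as a shift and turn from the pose commanded when the call began, along the tool's axes at that moment; what a row does not reach only later rows make up. A row lasts 1/12 s, in which the tool goes at most 41.7 mm and 7.16 degrees, less where a joint would pass 70% of its speed; a pose out of reach is approached as far as the arm can. A call with a gripper value outside its range is refused whole. The fingers move at their own pace and stop on an object; the grip force is fixed at half the most. Time passes only in rows, so rows that repeat a pose let the fingers close. It gives the time, the measured TCP pose, the force, the opening and the grip force at its end, in the units of the state.
- env.state(): the state, without advancing time (a new reading comes with each control period).
- env.read_camera(name): name is "side" or "top"; returns the picture (480x640x3 uint8, blue, green, red); there is no depth.
- env.get_calibration(name): a dict with "K" (3x3 intrinsics, pixels), "extrinsics" (4x4, takes a point from world to camera coordinates). Camera axes: x right, y up, looking along -z (the intrinsics and any distortion apply to the point x, -y, -z); pixel columns grow to the right and rows downward; lengths in mm; the calibration is good to about 2 mm. A picture is of the moment at which its call begins. get_calibration takes no time and is no camera call.
- env.job_done(): hands the job in; it is judged then, once.
The state is a dict: "t": time; "joints": joint angles; "qvel": joint speeds; "tau": joint torques, N m; "eef_pos": TCP position; "tcp_rot": TCP orientation; "ft_force": force on the tool from outside, world axes, zero at the start; "moment": the same for the moment, N m; "opening": opening from 0.0 (shut) to 1.0 (fully open); "grip_force": force on a finger pad.
Only numpy, scipy, OpenCV 4.12 (cv2) and the standard library are available. Lean on these libraries where they do the work, as an engineer would, in place of code of your own. Each camera call takes 0.05 s, during which the arm holds its last target. There are 200 camera calls.

## Working session

There is one attempt and no reset: what is moved stays moved. The work goes in short steps, Python scripts to look and compute and a tool call to move; the robot and the scene stay as the last step left them, time stands still between calls to the robot, and variables do not carry over. Pictures are saved under pics/ and viewed, at most 10 in all, crops included, and the job is handed in when it is done.

Besides the shell and the picture viewer there is one more tool, called after "Call:" as name(argument=value, ...) on one line, values as JSON. step_arm: Moves the arm, as the interface text tells. Its arguments: {"type":"object","properties":{"plan":{"type":"array"}},"required":["plan"]}

```bash
mkdir -p pics
python3 - <<'E'
from cell import env
import cv2
for n in("side","top"):
    cv2.imwrite(f"pics/{n}0.png",env.read_camera(n))
    c=env.get_calibration(n);print(n,c)
s=env.state();print({k:s[k] for k in("t","eef_pos","tcp_rot","opening","ft_force")})
E
```

```text
side {'K': array([[557.74314909,   0.        , 322.43719588],
       [  0.        , 557.74314909, 235.14244545],
       [  0.        ,   0.        ,   1.        ]]), 'extrinsics': array([[-9.90510917e-01, -1.37403897e-01,  2.87980181e-03,
         5.11933335e+02],
       [ 8.74595748e-02, -6.14034209e-01,  7.84418774e-01,
        -1.74757658e+02],
       [-1.06013899e-01,  7.77227225e-01,  6.20224874e-01,
        -1.78296377e+03],
       [ 0.00000000e+00,  0.00000000e+00,  0.00000000e+00,
         1.00000000e+00]])}
top {'K': array([[493.66622897,   0.        , 314.51663825],
       [  0.        , 493.66622897, 239.0293352 ],
       [  0.        ,   0.        ,   1.        ]]), 'extrinsics': array([[-2.23240830e-02, -9.99742647e-01, -4.03429930e-03,
        -3.85830474e+01],
       [ 9.82008584e-01, -2.26845843e-02,  1.87468798e-01,
        -5.55717985e+02],
       [-1.87512069e-01,  2.23352462e-04,  9.82262274e-01,
        -1.53315581e+03],
       [ 0.00000000e+00,  0.00000000e+00,  0.00000000e+00,
         1.00000000e+00]])}
{'t': 0.1, 'eef_pos': array([144.70882195, 607.79246175, 214.13740746]), 'tcp_rot': array([-3.14062198e+00, -1.38173981e-04,  2.90779984e+00]), 'opening': 1.0011593952282332, 'ft_force': array([-0.09310069, -0.74279349,  0.45160021])}
```

View pics/side0.png

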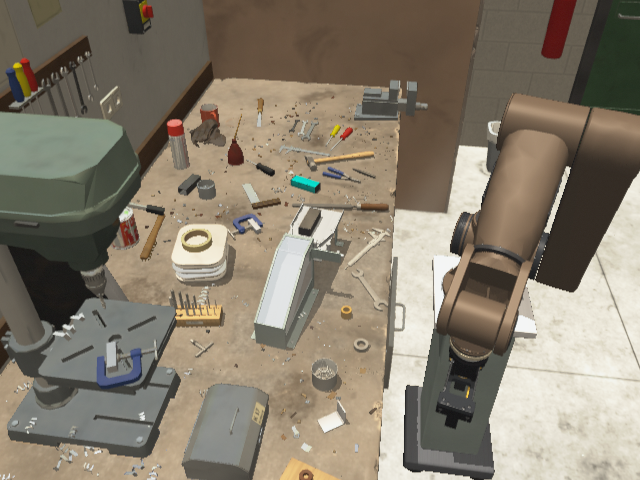

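View pics/top0.png

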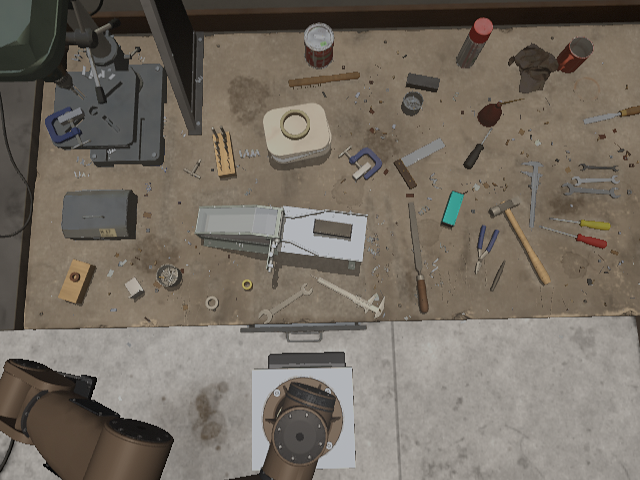

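The piece on the deck is at top (333,229) and side (311,221). Two others share its shape: one dark on the bench at top (423,82), and a teal one at top (453,208). Only the deck piece is both black and on the reject box. I'll confirm this in one enlarged crop and use it for the box corners too.

Run:
```python
import cv2
a=cv2.imread("pics/top0.png")[195:285,190:375]; b=cv2.imread("pics/side0.png")[195:355,245:355]
cv2.imwrite("pics/c1.png",cv2.resize(a,None,fx=4.3,fy=4.3,interpolation=cv2.INTER_CUBIC))
cv2.imwrite("pics/c2.png",cv2.resize(b,None,fx=3.7,fy=3.7,interpolation=cv2.INTER_CUBIC))
```

```text
(no output)
```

View pics/c1.png

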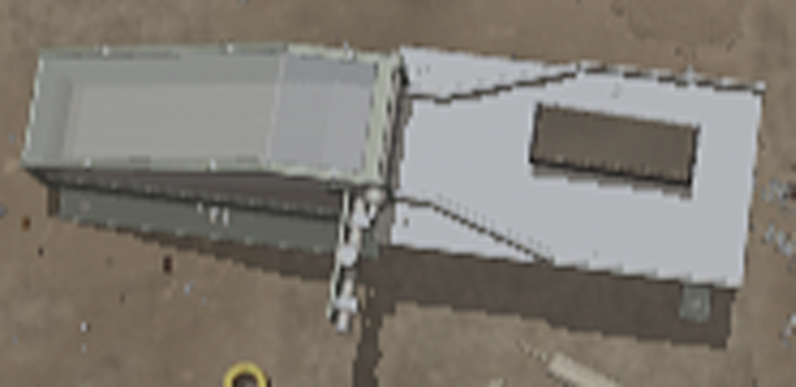

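View pics/c2.png

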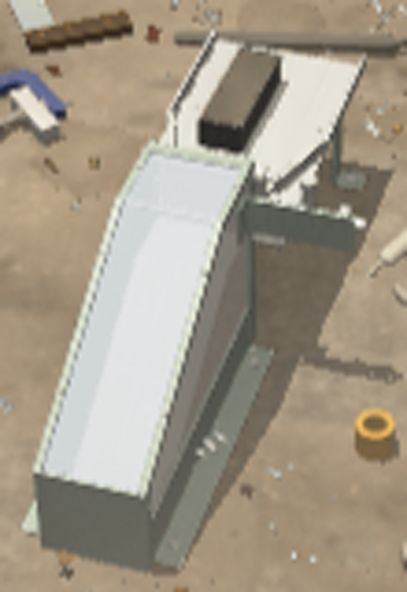

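Crop 1 shows the dark piece with black end plugs on the deck, its top corners at crop (538,103), (697,127), (690,188) and (531,163). That is the offcut. The bolt hardware runs from crop (375,192) to (343,325). Next I'll cast rays to the known heights.

```bash
cat > h.py <<'E'
import numpy as np
from cell import env
CAL={n:env.get_calibration(n) for n in("top","side")}
F=np.diag([1,-1,-1.])
def ray(n,p):
    E=CAL[n]["extrinsics"];R=E[:3,:3];d=R.T@F@np.linalg.inv(CAL[n]["K"])@np.array([*p,1.]);return -R.T@E[:3,3],d
def on(n,p,z):
    o,d=ray(n,p);return o+d*(z-o[2])/d[2]
def proj(n,P):
    E=CAL[n]["extrinsics"];c=CAL[n]["K"]@F@(E[:3,:3]@np.asarray(P,float)+E[:3,3]);return c[:2]/c[2]
E
python3 - <<'E'
from h import *
np.set_printoptions(precision=1,suppress=True)
t=lambda x,y:(x/4.3+190-.38,y/4.3+195-.38)
s=lambda x,y:(x/3.7+245-.36,y/3.7+195-.36)
O=[on("top",t(*p),150) for p in((538,103),(697,127),(690,188),(531,163))]
print("offcut",np.array(O),np.mean(O,0))
S=[on("side",s(*p),150) for p in((238,52),(281,60),(246,128),(199,121))]
print("offcut side",np.array(S),np.mean(S,0))
D=[on("top",t(*p),132) for p in((763,88),(743,287))];print("deck end top",np.array(D))
D2=[on("side",s(*p),132) for p in((212,36),(364,62))];print("deck end side",np.array(D2))
H=[on("top",t(*p),199) for p in((402,55),(385,188),(40,48),(25,165))];print("box top",np.array(H))
H=[on("side",s(*p),199) for p in((150,146),(253,163))];print("rail side",np.array(H))
# box frame from deck end + offsets
mid=(D[0]+D[1])/2; print(mid)
v=D[1]-D[0]; th=np.arctan2(v[1],v[0]);print(np.degrees(th),np.linalg.norm(v[:2]))
E
```

```text
offcut [[ 599.3  -53.2  150. ]
 [ 579.3 -164.8  150. ]
 [ 535.7 -158.3  150. ]
 [ 556.2  -47.4  150. ]] [ 567.6 -105.9  150. ]
offcut side [[ 584.3 -154.3  150. ]
 [ 544.  -147.6  150. ]
 [ 559.9  -44.   150. ]
 [ 601.8  -48.1  150. ]] [572.5 -98.5 150. ]
deck end top [[ 610.7 -214.4  132. ]
 [ 467.5 -194.3  132. ]]
deck end side [[ 616.4 -200.9  132. ]
 [ 471.7 -179.9  132. ]]
box top [[623.7  39.2 199. ]
 [531.1  51.7 199. ]
 [634.4 287.6 199. ]
 [552.7 296.  199. ]]
rail side [[623.6  53.3 199. ]
 [537.   63.4 199. ]]
[ 539.1 -204.3  132. ]
172.0066558946493 144.62229401265301
```

The box frame comes out at origin ≈ (577,53) with the feed direction at 82°. Deck width reads 144.6 mm (144 given) and the piece 113x44 mm (116x40 given), so it holds up.

Row moves can't tilt the tool directly. First I'll check, high in free space, what the arm does at its reach limit, since a pose out of reach is only "approached as far as the arm can".

Call:
step_arm(plan=[[[0,0,-40,0,-1],[0,0,-80,0,-1],[0,0,-120,0,-1],[0,0,-160,0,-1],[0,0,-200,0,-1],[0,0,-240,0,-1],[0,0,-280,0,-1],[0,0,-320,0,-1]]])

```text
t: 0.77
eef_pos: [144.5, 607.4, 536.6]
tcp_rot: [-3.142, 0.0, 2.908]
ft_force: [0.3, 0.6, -0.1]
opening: 0.498
grip_force: 0.0
```

Call:
step_arm(plan=[[[0,0,-40,0,-1],[0,0,-80,0,-1],[0,0,-120,0,-1],[0,0,-160,0,-1],[0,0,-200,0,-1],[0,0,-240,0,-1],[0,0,-280,0,-1],[0,0,-320,0,-1]]])

```text
t: 1.43
eef_pos: [135.4, 567.6, 739.1]
tcp_rot: [3.127, -0.0, 2.908]
ft_force: [0.0, 0.2, -0.6]
opening: 0.008
grip_force: 0.0
```

Call:
step_arm(plan=[[[0,0,-40,0,-1],[0,0,-80,0,-1],[0,0,-120,0,-1],[0,0,-160,0,-1],[0,0,-200,0,-1],[0,0,-240,0,-1],[0,0,-280,0,-1],[0,0,-320,0,-1]]])

```text
t: 2.1
eef_pos: [115.3, 483.8, 796.6]
tcp_rot: [3.111, 0.0, 2.908]
ft_force: [0.2, -0.6, 0.1]
opening: 0.003
grip_force: 0.0
```

```bash
python3 -c "
from cell import env
s=env.state();print(s['joints'],s['eef_pos'],s['tcp_rot'])"
```

```text
[ 1.20171953  0.44428276  0.04812553  0.00829262  2.61860232 -0.12805679] [115.26769433 483.7962527  796.59272893] [3.11074623e+00 1.85482732e-05 2.90781985e+00]
```

Call:
step_arm(plan=[[[0,-30,30,0,-1],[0,-60,60,0,-1],[0,-90,90,0,-1],[0,-90,90,0,-1]]])

```text
t: 2.43
eef_pos: [103.5, 431.6, 739.7]
tcp_rot: [3.111, -0.0, 2.908]
ft_force: [0.7, 1.2, 2.2]
opening: 0.01
grip_force: 0.0
```

```bash
python3 -c "
from cell import env
s=env.state();print(s['joints'],s['eef_pos'],s['tcp_rot'])"
```

```text
[ 1.18354965  0.15487714  0.70675128  0.00610152  2.24975685 -0.14952471] [103.45675041 431.59293017 739.6727812 ] [ 3.11102354e+00 -7.81948376e-05  2.90777527e+00]
```

The tilt gained at the reach limit persists, so the lean can be built up by driving against the wrist's joint range, high in free space. First I align the arm plane and the tool with the feed direction.

Call:
step_arm(plan=[[[25,0,0,7,-1],[50,0,0,14,-1],[75,-5,0,21,-1],[100,-10,0,28,-1],[107,-13,0,35,-1],[107,-13,0,42,-1],[107,-13,0,49,-1],[107,-13,0,56,-1]]])

```text
t: 3.1
eef_pos: [-3.9, 444.0, 740.7]
tcp_rot: [3.125, -0.025, 1.925]
ft_force: [-0.7, -0.5, 0.4]
opening: 0.003
grip_force: 0.0
```

Call:
step_arm(plan=[[[0,0,0,7,-1],[0,0,0,14,-1],[0,0,0,21,-1],[0,0,0,28,-1],[0,0,0,28.5,-1],[0,0,0,28.5,-1]]])

```text
t: 3.6
eef_pos: [-3.6, 444.1, 740.7]
tcp_rot: [3.139, -0.031, 1.436]
ft_force: [0.2, -0.5, 0.3]
opening: 0.007
grip_force: 0.0
```

```bash
python3 -c "
from cell import env
s=env.state();print(s['joints'],s['eef_pos'],s['tcp_rot'])"
```

```text
[ 1.43167637  0.15724175  0.70079219 -0.00368371  2.2528698   1.56407314] [ -3.5665727  444.14617485 740.67971623] [ 3.13859805 -0.03067271  1.43607937]
```

Call:
step_arm(plan=[[[-38,0,-15,0,-1],[-76,0,-30,0,-1],[-114,0,-45,0,-1],[-152,0,-60,0,-1],[-190,0,-75,0,-1],[-228,0,-90,0,-1],[-266,0,-105,0,-1],[-304,0,-120,0,-1]]])

```text
t: 4.27
eef_pos: [-46.5, 137.1, 851.8]
tcp_rot: [3.139, -0.031, 1.438]
ft_force: [0.3, 0.0, -0.1]
opening: 0.005
grip_force: 0.0
```

Call:
step_arm(plan=[[[-38,0,-15,0,-1],[-76,0,-30,0,-1],[-114,0,-45,0,-1],[-152,0,-60,0,-1],[-190,0,-75,0,-1],[-228,0,-90,0,-1],[-266,0,-105,0,-1],[-304,0,-120,0,-1]]])

```text
t: 4.93
eef_pos: [-69.6, 0.2, 897.8]
tcp_rot: [3.14, -0.029, 1.437]
ft_force: [0.7, -0.1, -0.8]
opening: 0.004
grip_force: 0.0
```

```bash
python3 -c "
from cell import env
s=env.state();print(s['joints'],s['eef_pos'],s['tcp_rot'])"
```

```text
[ 2.07798419 -0.16533002  0.3669215  -0.08568709  2.91710111  2.12803801] [-6.95691333e+01  1.86954559e-01  8.97795234e+02] [ 3.13953646 -0.02910827  1.43701476]
```

Call:
step_arm(plan=[[[-40,0,0,0,-1],[-80,0,0,0,-1],[-120,0,0,0,-1],[-160,0,0,0,-1],[-200,0,0,0,-1],[-240,0,0,0,-1],[-280,0,0,0,-1],[-320,0,0,0,-1]]])

```text
t: 5.6
eef_pos: [-72.3, -33.0, 907.2]
tcp_rot: [-3.138, -0.11, 1.453]
ft_force: [-7.7, -26.4, -3.9]
opening: 0.003
grip_force: 0.0
```

```bash
python3 -c "
from cell import env
s=env.state();print(s['joints'],s['eef_pos'],s['tcp_rot'])"
```

```text
[ 3.09986483 -0.07963853  0.26663443 -0.54719314  2.92865703  2.68071535] [-72.32340238 -33.01912053 907.24763899] [-3.13759188 -0.1101917   1.45287167]
```

Call:
step_arm(plan=[[[-15,0,0,0,-1],[-30,0,0,0,-1],[-45,0,0,0,-1],[-60,0,0,0,-1],[-75,0,0,0,-1],[-90,0,0,0,-1],[-105,0,0,0,-1],[-120,0,0,0,-1]]])

```text
t: 6.27
eef_pos: [-79.6, -33.1, 907.3]
tcp_rot: [-3.14, -0.108, 1.46]
ft_force: [0.7, 0.1, 0.2]
opening: 0.002
grip_force: 0.0
```

```bash
python3 -c "
from cell import env
s=env.state();print(s['joints'],s['eef_pos'],s['tcp_rot'])"
```

```text
[ 3.09860981 -0.06873956  0.25911311 -0.53568991  2.92830259  2.68438109] [-79.59970141 -33.1359311  907.26410314] [-3.14041738 -0.10843091  1.45961439]
```

Call:
step_arm(plan=[[[25,0,0,0,-1],[50,0,0,0,-1],[75,0,0,0,-1],[100,0,0,0,-1],[130,0,0,0,-1],[160,0,0,0,-1],[200,0,0,0,-1],[240,0,0,0,-1]]])

```text
t: 6.93
eef_pos: [-81.3, 44.6, 914.8]
tcp_rot: [-3.137, -0.103, 1.459]
ft_force: [-0.7, -0.4, 0.1]
opening: 0.003
grip_force: 0.0
```

```bash
python3 -c "
from cell import env
s=env.state();print(s['joints'],s['eef_pos'],s['tcp_rot'])"
```

```text
[ 2.05620189 -0.06493972  0.18437499 -0.25860183  2.9278408   1.91239993] [-81.34800629  44.57910506 914.77055785] [-3.13743445 -0.10277163  1.45904308]
```

Call:
step_arm(plan=[[[40,0,0,0,-1],[80,0,0,0,-1],[120,0,0,0,-1],[160,0,0,0,-1],[200,0,0,0,-1],[240,0,0,0,-1],[280,0,0,0,-1],[300,0,0,0,-1]]])

```text
t: 7.6
eef_pos: [-34.2, 206.7, 904.6]
tcp_rot: [-3.13, -0.039, 1.458]
ft_force: [-0.6, -0.1, -0.1]
opening: 0.003
grip_force: 0.0
```

Call:
step_arm(plan=[[[0,0,-41,0,-1]]])

```text
t: 7.68
eef_pos: [-33.0, 201.6, 906.1]
tcp_rot: [-3.128, -0.047, 1.458]
ft_force: [-0.4, 1.5, 0.0]
opening: 0.004
grip_force: 0.0
```

Call:
step_arm(plan=[[[0,0,-41,0,-1]]])

```text
t: 7.77
eef_pos: [-32.9, 191.7, 909.0]
tcp_rot: [-3.127, -0.063, 1.458]
ft_force: [0.4, -1.2, 0.9]
opening: 0.005
grip_force: 0.0
```

Call:
step_arm(plan=[[[0,0,-41,0,-1]]])

```text
t: 7.85
eef_pos: [-32.6, 183.0, 911.4]
tcp_rot: [-3.127, -0.077, 1.459]
ft_force: [-0.4, -1.1, 0.2]
opening: 0.004
grip_force: 0.0
```

```bash
python3 -c "
from cell import env
s=env.state();print(s['joints'],s['eef_pos'],s['tcp_rot'])"
```

```text
[1.34805472 0.08916596 0.04740205 0.11105622 2.92862148 1.56863974] [-32.64054847 183.03999021 911.44956582] [-3.1266253  -0.0772578   1.45908038]
```

Single-row calls at the limit add about 0.015 rad each. Pushing radially outward should give more leverage, so I'll go out and down to the outer limit, still in free space.

Call:
step_arm(plan=[[[0,0,40,0,-1],[0,0,80,0,-1],[10,0,120,0,-1],[20,0,160,0,-1],[40,0,195,0,-1],[60,0,230,0,-1],[80,0,265,0,-1],[100,0,300,0,-1]]])

```text
t: 8.52
eef_pos: [-27.1, 267.8, 683.4]
tcp_rot: [-3.126, -0.079, 1.459]
ft_force: [1.1, 1.2, 1.7]
opening: 0.007
grip_force: 0.0
```

Call:
step_arm(plan=[[[33,0,22,0,-1],[66,0,44,0,-1],[99,0,66,0,-1],[132,0,88,0,-1],[165,0,110,0,-1],[198,0,132,0,-1],[231,0,154,0,-1],[264,0,176,0,-1]]])

```text
t: 9.18
eef_pos: [1.5, 545.3, 528.9]
tcp_rot: [-3.126, -0.078, 1.459]
ft_force: [-0.3, -0.4, -0.5]
opening: 0.006
grip_force: 0.0
```

Call:
step_arm(plan=[[[40,0,0,0,-1],[80,0,0,0,-1],[120,0,0,0,-1],[160,0,0,0,-1],[200,0,0,0,-1],[240,0,0,0,-1],[280,0,0,0,-1],[320,0,0,0,-1]]])

```text
t: 9.85
eef_pos: [32.0, 808.3, 543.7]
tcp_rot: [-3.125, -0.089, 1.459]
ft_force: [1.5, -0.0, 0.6]
opening: 0.004
grip_force: 0.0
```

```bash
python3 -c "
from cell import env
s=env.state();print(s['joints'],s['eef_pos'],s['tcp_rot'])"
```

```text
[1.44369738 0.82931523 0.07150251 0.02139702 2.15152714 1.56723602] [ 31.95682794 808.33515974 543.70537195] [-3.12507326 -0.08940599  1.459057  ]
```

Now at the outer limit (reach 809 at z 544). Testing single-row outward pushes.

Call:
step_arm(plan=[[[41,0,0,0,-1]]])

```text
t: 9.93
eef_pos: [35.5, 826.3, 523.9]
tcp_rot: [-3.124, -0.095, 1.459]
ft_force: [-0.3, 0.5, 0.2]
opening: 0.005
grip_force: 0.0
```

Call:
step_arm(plan=[[[41,0,0,0,-1]]])

```text
t: 10.02
eef_pos: [39.2, 843.3, 508.2]
tcp_rot: [-3.122, -0.115, 1.458]
ft_force: [0.3, 0.5, -0.2]
opening: 0.005
grip_force: 0.0
```

Call:
step_arm(plan=[[[41,0,0,0,-1]]])

```text
t: 10.1
eef_pos: [42.4, 857.9, 498.0]
tcp_rot: [-3.121, -0.141, 1.458]
ft_force: [0.1, -0.5, 0.1]
opening: 0.006
grip_force: 0.0
```

Call:
step_arm(plan=[[[30,0,-28,0,-1]]])

```text
t: 10.18
eef_pos: [44.6, 857.1, 504.6]
tcp_rot: [-3.119, -0.154, 1.457]
ft_force: [-0.8, 1.0, -2.1]
opening: 0.007
grip_force: 0.0
```

Call:
step_arm(plan=[[[30,0,-28,0,-1]]])

```text
t: 10.27
eef_pos: [46.3, 852.4, 523.6]
tcp_rot: [-3.118, -0.184, 1.457]
ft_force: [0.6, -1.0, 1.3]
opening: 0.006
grip_force: 0.0
```

Call:
step_arm(plan=[[[30,0,-28,0,-1]]])

```text
t: 10.35
eef_pos: [47.9, 848.3, 539.9]
tcp_rot: [-3.117, -0.211, 1.456]
ft_force: [-0.4, -0.1, 1.0]
opening: 0.004
grip_force: 0.0
```

About 0.03 rad per call along the diagonal. I'll continue to ≈0.55 rad.

Call:
step_arm(plan=[[[36,0,-18,0,-1]]])

```text
t: 10.43
eef_pos: [50.1, 851.2, 546.5]
tcp_rot: [-3.116, -0.237, 1.456]
ft_force: [-0.0, 0.1, 0.9]
opening: 0.004
grip_force: 0.0
```

Call:
step_arm(plan=[[[36,0,-18,0,-1]]])

```text
t: 10.52
eef_pos: [52.7, 856.1, 548.7]
tcp_rot: [-3.115, -0.258, 1.455]
ft_force: [-0.0, 0.4, -0.6]
opening: 0.007
grip_force: 0.0
```

Call:
step_arm(plan=[[[36,0,-18,0,-1]]])

```text
t: 10.6
eef_pos: [55.1, 860.1, 551.6]
tcp_rot: [-3.113, -0.279, 1.454]
ft_force: [0.6, 0.5, 0.8]
opening: 0.005
grip_force: 0.0
```

Call:
step_arm(plan=[[[36,0,-18,0,-1]]])

```text
t: 10.68
eef_pos: [57.2, 863.4, 555.9]
tcp_rot: [-3.112, -0.3, 1.453]
ft_force: [-0.4, -0.2, 0.3]
opening: 0.003
grip_force: 0.0
```

Call:
step_arm(plan=[[[36,0,-18,0,-1]]])

```text
t: 10.77
eef_pos: [59.3, 865.9, 561.5]
tcp_rot: [-3.111, -0.321, 1.452]
ft_force: [-0.2, 0.4, -0.6]
opening: 0.001
grip_force: 0.0
```

Call:
step_arm(plan=[[[36,0,-18,0,-1]]])

```text
t: 10.85
eef_pos: [61.2, 867.8, 568.1]
tcp_rot: [-3.109, -0.344, 1.452]
ft_force: [0.0, -0.8, -0.2]
opening: 0.006
grip_force: 0.0
```

Call:
step_arm(plan=[[[36,0,-18,0,-1]]])

```text
t: 10.93
eef_pos: [63.0, 869.3, 575.5]
tcp_rot: [-3.108, -0.367, 1.451]
ft_force: [-0.1, 0.3, 0.5]
opening: 0.003
grip_force: 0.0
```

Call:
step_arm(plan=[[[36,0,-18,0,-1]]])

```text
t: 11.02
eef_pos: [64.8, 870.2, 583.6]
tcp_rot: [-3.107, -0.39, 1.45]
ft_force: [0.9, 0.8, 0.5]
opening: 0.001
grip_force: 0.0
```

Call:
step_arm(plan=[[[36,0,-18,0,-1]]])

```text
t: 11.1
eef_pos: [66.4, 870.8, 592.2]
tcp_rot: [-3.105, -0.413, 1.449]
ft_force: [0.4, 0.4, 0.4]
opening: 0.001
grip_force: 0.0
```

Call:
step_arm(plan=[[[36,0,-18,0,-1]]])

```text
t: 11.18
eef_pos: [68.0, 870.8, 601.3]
tcp_rot: [-3.104, -0.436, 1.448]
ft_force: [0.1, -0.1, 0.3]
opening: 0.005
grip_force: 0.0
```

Call:
step_arm(plan=[[[36,0,-18,0,-1]]])

```text
t: 11.27
eef_pos: [69.6, 870.5, 610.7]
tcp_rot: [-3.103, -0.459, 1.447]
ft_force: [0.0, 0.2, 0.4]
opening: 0.004
grip_force: 0.0
```

Call:
step_arm(plan=[[[36,0,-18,0,-1]]])

```text
t: 11.35
eef_pos: [71.0, 869.8, 620.6]
tcp_rot: [-3.101, -0.482, 1.446]
ft_force: [-0.2, 0.3, -0.1]
opening: 0.003
grip_force: 0.0
```

```bash
python3 -c "
from cell import env
s=env.state();print(s['joints'],s['eef_pos'],s['tcp_rot'])"
```

```text
[1.39350171 0.77828533 0.04833742 0.06700704 1.83473037 1.54141303] [ 71.04841095 869.81931383 620.5808794 ] [-3.10134523 -0.48213271  1.44631737]
```

Call:
step_arm(plan=[[[36,0,-18,0,-1]]])

```text
t: 11.43
eef_pos: [72.5, 868.6, 630.8]
tcp_rot: [-3.1, -0.505, 1.445]
ft_force: [-0.0, 0.6, -0.3]
opening: 0.005
grip_force: 0.0
```

Call:
step_arm(plan=[[[36,0,-18,0,-1]]])

```text
t: 11.52
eef_pos: [73.8, 867.1, 641.4]
tcp_rot: [-3.099, -0.528, 1.444]
ft_force: [-0.8, 0.4, 0.7]
opening: 0.004
grip_force: 0.0
```

Call:
step_arm(plan=[[[36,0,-18,0,-1]]])

```text
t: 11.6
eef_pos: [75.1, 865.1, 652.4]
tcp_rot: [-3.097, -0.551, 1.443]
ft_force: [0.2, -0.5, -0.3]
opening: 0.003
grip_force: 0.0
```

Call:
step_arm(plan=[[[36,0,-18,0,-1]]])

```text
t: 11.68
eef_pos: [76.3, 862.6, 663.6]
tcp_rot: [-3.096, -0.574, 1.442]
ft_force: [0.3, 0.0, -0.3]
opening: 0.008
grip_force: 0.0
```

```bash
cat >> h.py <<'E'
from scipy.spatial.transform import Rotation as Rn
np.set_printoptions(precision=2,suppress=True)
TH=np.radians(172.0);YB=np.array([np.cos(TH),np.sin(TH),0]);XB=np.array([YB[1],-YB[0],0]);OB=np.array([576.7,53.,0])
def box(x,y,z): return OB+XB*x+YB*y+np.array([0,0,z])
def tobox(P): d=np.asarray(P)-OB;return np.array([d@XB,d@YB,d[2]])
def Rt(): return Rn.from_euler("xyz",env.state()["tcp_rot"]).as_matrix()
def to(P): return Rt().T@(np.asarray(P)-env.state()["eef_pos"])
E
python3 - <<'E'
from h import *
s=env.state();print(s['joints'],s['eef_pos'],s['tcp_rot'])
print(Rt(), "to pre", to(box(11.5,66,320)),box(11.5,66,320), "knob",box(11.5,94,202),proj("top",box(11.5,94,202)),proj("side",box(11.5,94,202)))
E
```

```text
[1.38 0.74 0.05 0.08 1.79 1.54] [ 76.33 862.62 663.63] [-3.1  -0.57  1.44]
[[ 0.11  0.99  0.02]
 [ 0.83 -0.1   0.54]
 [ 0.54 -0.04 -0.84]] to pre [-796.46  529.18 -130.09] [512.94  73.57 320.  ] knob [485.22  77.47 202.  ] [270.31 253.96] [329.63 242.39]
```

Call:
step_arm(plan=[[[-33,22,-6,0,-1],[-66,44,-12,0,-1],[-99,66,-18,0,-1],[-132,88,-24,0,-1],[-165,110,-30,0,-1],[-198,132,-36,0,-1],[-231,154,-42,0,-1],[-264,176,-48,0,-1]]])

```text
t: 12.35
eef_pos: [196.3, 642.5, 572.8]
tcp_rot: [-3.097, -0.574, 1.442]
ft_force: [1.1, 0.1, 0.5]
opening: 0.001
grip_force: 0.0
```

Call:
step_arm(plan=[[[-33,22,-6,0,-1],[-66,44,-12,0,-1],[-99,66,-18,0,-1],[-132,88,-24,0,-1],[-165,110,-30,0,-1],[-198,132,-36,0,-1],[-231,154,-42,0,-1],[-264,176,-48,0,-1]]])

```text
t: 13.02
eef_pos: [341.5, 378.6, 463.6]
tcp_rot: [-3.098, -0.573, 1.443]
ft_force: [0.9, 0.4, 0.4]
opening: 0.007
grip_force: 0.0
```

Run:
```python
from h import *
s=env.state();print(s['joints'],s['eef_pos'],s['tcp_rot'])
print("to pre", to(box(11.5,66,300)))
```

```text
[ 0.44 -0.    1.69  0.54  1.21  0.42] [341.52 378.6  463.64] [-3.1  -0.57  1.44]
to pre [-324.55  208.1   -23.82]
```

Call:
step_arm(plan=[[[-33,21,-2,0,-1],[-66,42,-5,0,-1],[-99,63,-7,0,-1],[-132,84,-10,0,-1],[-165,105,-12,0,-1],[-198,126,-14,0,-1],[-231,147,-17,0,-1],[-264,168,-19,0,-1]]])

```text
t: 13.68
eef_pos: [480.0, 130.5, 330.0]
tcp_rot: [-3.099, -0.572, 1.443]
ft_force: [0.6, 0.1, 1.3]
opening: -0.002
grip_force: 0.0
```

Run:
```python
from h import *
s=env.state();print(s['joints'],s['eef_pos'],s['tcp_rot'])
print("to pre", to(box(11.5,66,250)))
```

```text
[-0.18  0.2   1.81  0.6   1.27 -0.28] [480.   130.47 330.01] [-3.1  -0.57  1.44]
to pre [-87.2   41.58  37.3 ]
```

Call:
step_arm(plan=[[[-29,14,12,0,-1],[-58,28,25,0,-1],[-87,42,37,0,-1],[-87,42,37,0,-1],[-87,42,37,0,-1]]])

```text
t: 14.1
eef_pos: [512.7, 74.9, 249.7]
tcp_rot: [-3.094, -0.572, 1.439]
ft_force: [0.7, 0.5, 1.1]
opening: 0.004
grip_force: 0.0
```

Run:
```python
from h import *
import cv2
s=env.state();print(s['eef_pos'],tobox(s['eef_pos']),s['ft_force'])
a=env.read_camera("top")[205:285,230:330]; b=env.read_camera("side")[200:290,280:380]
o=np.zeros((480,800+0,3),np.uint8)
A=cv2.resize(a,None,fx=4,fy=4,interpolation=cv2.INTER_CUBIC);B=cv2.resize(b,None,fx=4,fy=4,interpolation=cv2.INTER_CUBIC)
o[:320,:400]=A;o[:360,400:]=B
cv2.imwrite("pics/n1.png",o)
for n,off in(("top",(230,205,0)),("side",(280,200,400))):
    for l,P in(("tcp",s['eef_pos']),("knob",box(11.5,94,202))):
        p=proj(n,P);print(n,l,(p[0]-off[0]+.4)*4+off[2],(p[1]-off[1]+.4)*4)
```

```text
[512.73  74.86 249.74] [ 12.75  66.39 249.74] [0.68 0.46 1.06]
top tcp 160.0563062571383 147.83933277002754
top knob 162.82357300186536 197.44195796148946
side tcp 563.7982582802409 114.67523760327751
side knob 600.1126319736048 171.17515129783382
```

View pics/n1.png

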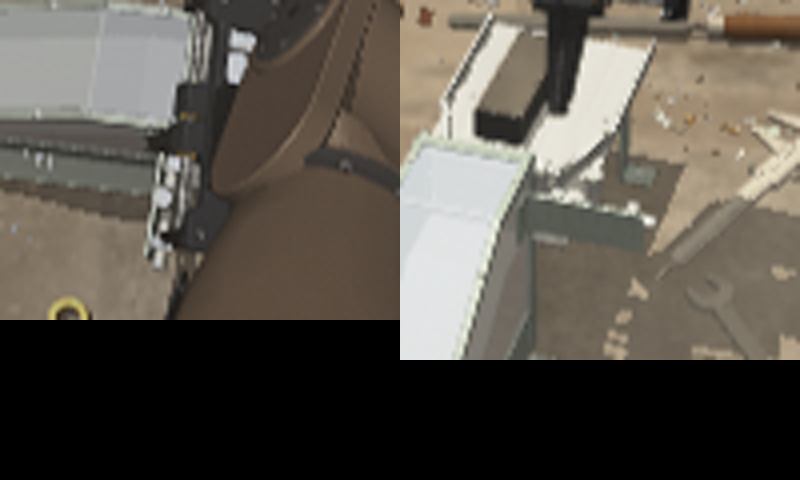

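Run:
```python
from h import *
import cv2
t=lambda x,y:(x/4.3+190-.38,y/4.3+195-.38)
for p in((375,192),(352,215),(350,250),(343,300),(343,322)):print(p,tobox(on("top",t(*p),190)))
s=lambda x,y:(x/3.7+245-.36,y/3.7+195-.36)
for p in((310,190),(285,190),(270,185),(360,220)):print(p,tobox(on("side",s(*p),190)))
a=cv2.imread("pics/top0.png")[232:276,258:290];b=cv2.imread("pics/side0.png")[228:262,305:350]
o=np.zeros((528,800,3),np.uint8);A=cv2.resize(a,None,fx=12,fy=12,interpolation=cv2.INTER_CUBIC);B=cv2.resize(b,(405,306),interpolation=cv2.INTER_CUBIC)
o[:528,:384]=A;o[:306,390:795]=B
for y in(94,):
    for n,P in(("top",box(11.5,y,202)),("side",box(11.5,y,202)),("top",box(11.5,y,178)),("side",box(11.5,y,178))):
        p=proj(n,P)
        q=((p-[258,232]+.5)*12) if n=="top" else ((p-[305,228]+.5)*9+[390,0])
        cv2.circle(o,tuple(int(v) for v in q),4,(0,0,255),1)
cv2.imwrite("pics/k.png",o)
```

```text
(375, 192) [ -0.31  46.84 190.  ]
(352, 215) [ 13.14  64.44 190.  ]
(350, 250) [ 11.27  88.48 190.  ]
(343, 300) [ 11.41 122.89 190.  ]
(343, 322) [  9.4  137.69 190.  ]
(310, 190) [ 14.53  91.26 190.  ]
(285, 190) [ 20.09  72.   190.  ]
(270, 185) [ 17.35  58.67 190.  ]
(360, 220) [ 39.46 138.99 190.  ]
```

View pics/k.png

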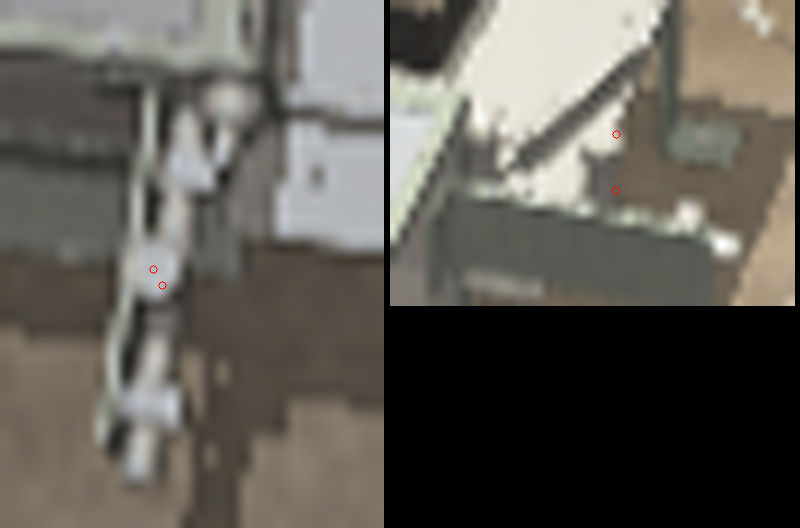

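The enlarged view shows the round knob at (155,270), right on its predicted position. The keepers are below it, and the flap's crank end is at (225,100), x≈0, y≈47-58. I'll lower the tip between box side and knob at x 18, y 71.

Run:
```python
from h import *
R=Rt();a=to(box(18,71,250));print(a,to(box(18,71,192)))
print("per 10mm box y",R.T@YB*10,"x",R.T@XB*10,"z",R.T@[0,0,10])
```

```text
[ 2.83 -4.11  3.76] [-28.54  -1.98  52.49]
per 10mm box y [ 0.1  -9.99  0.5 ] x [8.41 0.35 5.4 ] z [ 5.41 -0.37 -8.4 ]
```

Call:
step_arm(plan=[[[3,-4,4,0,-1],[-8,-4,20,0,-1],[-18,-3,36,0,-1],[-24,-2,46,0,-1],[-28,-2,52,0,-1],[-28,-2,52,0,-1],[-28,-2,52,0,-1]]])

```text
t: 14.78
eef_pos: [508.9, 80.8, 192.1]
tcp_rot: [-3.096, -0.572, 1.442]
ft_force: [0.1, -0.5, -0.0]
opening: 0.005
grip_force: 0.0
```

Run:
```python
from h import *
s=env.state();print(tobox(s['eef_pos']),s['ft_force'],s["tcp_rot"])
```

```text
[ 18.12  71.04 192.06] [ 0.06 -0.53 -0.  ] [-3.1  -0.57  1.44]
```

Call:
step_arm(plan=[[[0,-3,0,0,-1],[0,-6,0,0,-1],[0,-9,0,0,-1],[0,-12,1,0,-1],[0,-12,1,0,-1]]])

```text
t: 15.2
eef_pos: [496.5, 82.3, 191.4]
tcp_rot: [-3.097, -0.572, 1.442]
ft_force: [1.2, -0.0, 0.8]
opening: 0.008
grip_force: 0.2
```

Call:
step_arm(plan=[[[0,-4,0,0,-1],[0,-8,0,0,-1],[0,-11,0,0,-1],[0,-14,1,0,-1],[0,-14,1,0,-1]]])

```text
t: 15.62
eef_pos: [482.4, 84.4, 190.8]
tcp_rot: [-3.096, -0.572, 1.442]
ft_force: [0.7, -0.7, 0.3]
opening: 0.005
grip_force: 0.1
```

Run:
```python
from h import *
s=env.state();print(tobox(s['eef_pos']),s['ft_force'],[s['ft_force']@v for v in(XB,YB)],s["tcp_rot"])
```

```text
[ 17.98  97.76 190.81] [ 0.68 -0.73  0.31] [np.float64(-0.6258889847718387), np.float64(-0.7771449567892403)] [-3.1  -0.57  1.44]
```

Call:
step_arm(plan=[[[0,-1,0,0,-1],[0,-2,0,0,-1],[0,-3,0,0,-1]]])

```text
t: 15.87
eef_pos: [480.0, 84.6, 190.9]
tcp_rot: [-3.096, -0.572, 1.442]
ft_force: [1.7, 0.1, -1.7]
opening: 0.005
grip_force: 0.8
```

Run:
```python
from h import *
import cv2
s=env.state();print(tobox(s['eef_pos']),s['ft_force'],s['grip_force'])
a=env.read_camera("top")[205:285,230:330]; b=env.read_camera("side")[200:290,280:380]
o=np.zeros((480,800,3),np.uint8)
o[:320,:400]=cv2.resize(a,None,fx=4,fy=4,interpolation=cv2.INTER_CUBIC);o[:360,400:]=cv2.resize(b,None,fx=4,fy=4,interpolation=cv2.INTER_CUBIC)
cv2.imwrite("pics/n2.png",o)
```

```text
[ 17.85 100.11 190.89] [ 1.69  0.11 -1.74] 0.7513073086738586
```

View pics/n2.png

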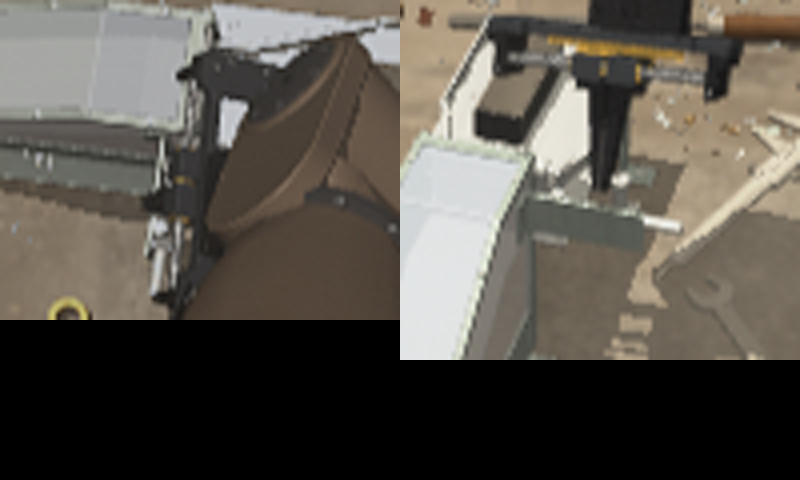

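The bolt is drawn: its rod end moved from (650,222) to (682,228) in the side view, about 25 mm. Now I lift out and go behind the piece.

Run:
```python
from h import *
for P in((18,98,191),(15,98,250),(-248,-12,250),(-248,-12,131)):print(P,to(box(*P)))
```

```text
(18, 98, 191) [ 0.15  2.26 -0.15]
(15, 98, 250) [ 29.54  -0.12 -51.34]
(-248, -12, 250) [-192.63  100.43 -198.98]
(-248, -12, 131) [-257.    105.01  -99.  ]
```

Call:
step_arm(plan=[[[0,2,0,0,-1],[15,1,-25,0,-1],[30,0,-51,0,-1],[30,0,-51,0,-1]]])

```text
t: 16.3
eef_pos: [483.4, 81.7, 254.0]
tcp_rot: [-3.103, -0.571, 1.446]
ft_force: [0.5, 0.4, 0.2]
opening: 0.008
grip_force: 0.0
```

Call:
step_arm(plan=[[[-32,14,-21,0,-1],[-64,29,-42,0,-1],[-95,43,-63,0,-1],[-127,57,-84,0,-1],[-159,72,-106,0,-1],[-190,86,-127,0,-1],[-222,100,-148,0,-1],[-222,100,-148,0,-1]]])

```text
t: 16.97
eef_pos: [554.9, -199.8, 248.9]
tcp_rot: [-3.096, -0.57, 1.438]
ft_force: [-0.1, -0.9, 0.7]
opening: 0.009
grip_force: 0.0
```

Run:
```python
from h import *
import cv2
s=env.state();print(tobox(s['eef_pos']),s['joints'])
for P in((-248,-12,160),(-248,-12,131)):print(P,to(box(*P)))
t=env.read_camera("top")[190:290,190:390];cv2.imwrite("pics/n3.png",cv2.resize(t,None,fx=4,fy=4,interpolation=cv2.INTER_CUBIC))
```

```text
[-253.38  -13.61  248.93] [-0.67  0.53  1.51  0.46  1.47 -0.68]
(-248, -12, 160) [-43.48   1.95  77.75]
(-248, -12, 131) [-59.14   3.06 102.14]
```

View pics/n3.png

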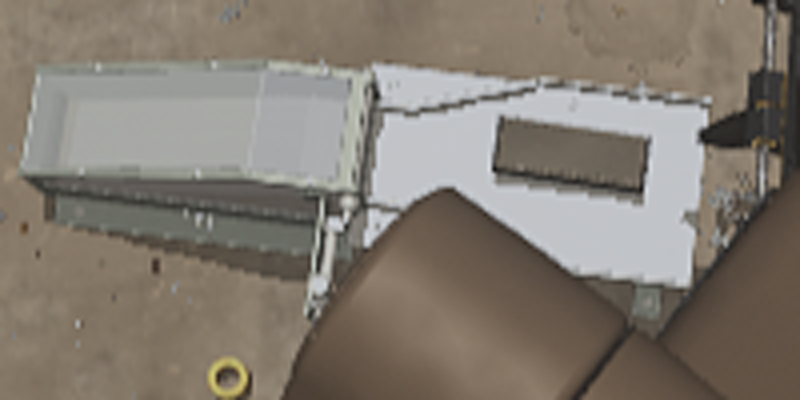

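Call:
step_arm(plan=[[[-15,1,26,0,-1],[-29,1,52,0,-1],[-43,2,78,0,-1],[-52,2,92,0,-1],[-59,3,102,0,-1],[-59,3,102,0,-1],[-59,3,102,0,-1]]])

```text
t: 17.6
eef_pos: [553.0, -187.6, 133.0]
tcp_rot: [-3.096, -0.572, 1.442]
ft_force: [0.1, -0.0, 0.6]
opening: 0.006
grip_force: 0.0
```

Run:
```python
from h import *
import cv2
s=env.state();print(tobox(s['eef_pos']),s['ft_force'])
t=env.read_camera("top")[190:290,190:390];cv2.imwrite("pics/n4.png",cv2.resize(t,None,fx=4,fy=4,interpolation=cv2.INTER_CUBIC))
R=Rt();print("x",R.T@XB*10,"y",R.T@YB*10,"z",R.T@[0,0,10])
```

```text
[-241.55  -10.01  132.96] [ 0.05 -0.01  0.58]
x [8.41 0.36 5.4 ] y [ 0.1  -9.99  0.51] z [ 5.41 -0.37 -8.4 ]
```

View pics/n4.png

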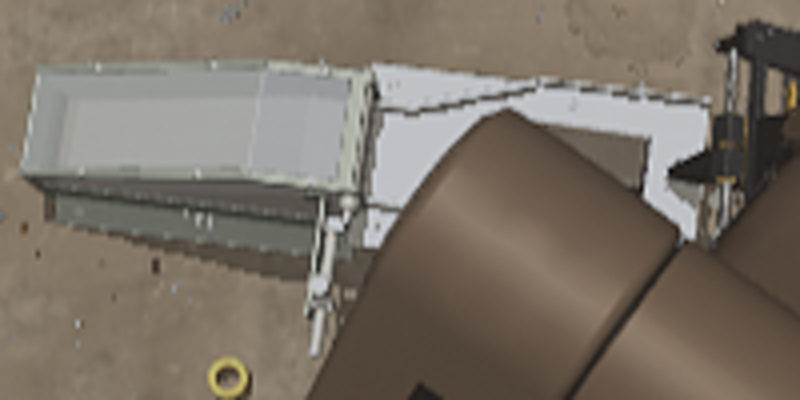

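Call:
step_arm(plan=[[[6,4,4,0,-1],[12,4,8,0,-1],[18,5,11,0,-1],[24,5,15,0,-1],[30,5,19,0,-1],[36,6,23,0,-1],[42,6,27,0,-1],[48,6,31,0,-1]]])

```text
t: 18.32
eef_pos: [564.9, -131.0, 132.4]
tcp_rot: [-3.096, -0.572, 1.442]
ft_force: [-0.7, -0.9, 0.1]
opening: 0.0
grip_force: 0.5
```

Call:
step_arm(plan=[[[7,0,5,0,-1],[14,1,9,0,-1],[21,1,14,0,-1],[28,1,18,0,-1],[35,1,23,0,-1],[42,2,27,0,-1],[49,2,32,0,-1],[56,2,36,0,-1]]])

```text
t: 18.98
eef_pos: [573.8, -64.9, 132.3]
tcp_rot: [-3.096, -0.572, 1.442]
ft_force: [-0.5, -1.3, 0.0]
opening: 0.006
grip_force: 0.4
```

Run:
```python
from h import *
import cv2
s=env.state();print(tobox(s['eef_pos']),s['ft_force'],s["tcp_rot"])
a=env.read_camera("top")[190:290,230:350];b=env.read_camera("side")[170:290,270:370]
o=np.zeros((480,800,3),np.uint8)
o[:333,:400]=cv2.resize(a,(400,333),interpolation=cv2.INTER_CUBIC);o[:480,400:]=cv2.resize(b,(400,480),interpolation=cv2.INTER_CUBIC)
cv2.imwrite("pics/n5.png",o)
```

```text
[-117.15  -13.49  132.27] [-0.46 -1.26  0.01] [-3.1  -0.57  1.44]
```

View pics/n5.png

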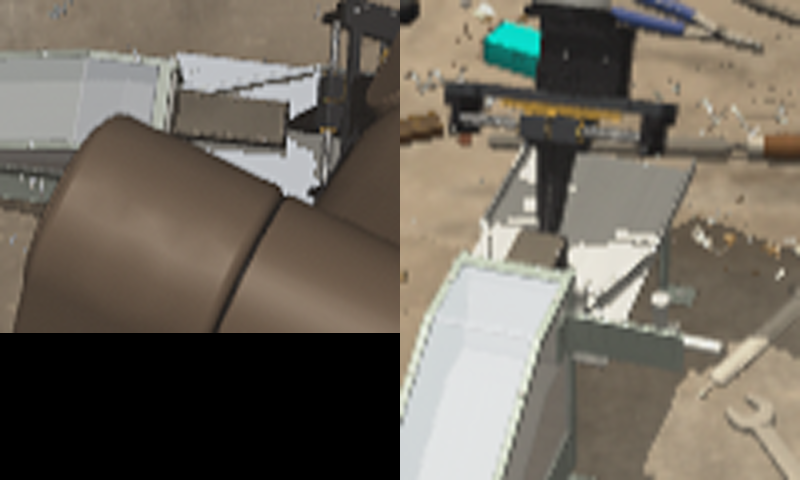

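The piece is on line, entering the doorway with its front end under the rail and the tip centred on its rear end. The bolt is still drawn. I keep pushing.

Call:
step_arm(plan=[[[7,0,4,0,-1],[13,0,8,0,-1],[20,0,13,0,-1],[26,0,17,0,-1],[33,0,21,0,-1],[39,0,25,0,-1],[46,0,30,0,-1],[52,0,34,0,-1]]])

```text
t: 19.75
eef_pos: [580.2, -2.9, 131.9]
tcp_rot: [-3.096, -0.572, 1.442]
ft_force: [-0.2, -1.1, 1.5]
opening: 0.005
grip_force: 0.5
```

Run:
```python
from h import *
s=env.state();print(tobox(s['eef_pos']),s['ft_force'],s["grip_force"],to(box(7,-9,132.5)))
```

```text
[-54.91 -11.21 131.95] [-0.2  -1.14  1.46] 0.5206151957690963 [52.38 -0.04 33.09]
```

Call:
step_arm(plan=[[[6,0,4,0,-1],[12,0,8,0,-1],[18,0,12,0,-1],[24,0,15,0,-1],[30,0,19,0,-1],[36,0,23,0,-1],[42,0,27,0,-1],[45,0,28,0,-1]]])

```text
t: 20.42
eef_pos: [585.6, 49.8, 132.7]
tcp_rot: [-3.095, -0.572, 1.442]
ft_force: [0.1, -0.1, 0.0]
opening: 0.004
grip_force: 0.0
```

Run:
```python
from h import *
import cv2
s=env.state();print(tobox(s['eef_pos']),s['ft_force'],s["grip_force"])
b=env.read_camera("side");cv2.imwrite("pics/s6.png",b)
g=b.max(2)
for n,P in(("stop end",box(225,-10,60)),("mid",box(150,-10,90)),("lip",box(60,-10,125))):
    p=proj("side",P);x,y=map(int,p);print(n,p,g[y-6:y+7,x-10:x+11:3])
```

```text
[ -1.91  -9.25 132.66] [ 0.12 -0.09  0.03] 0.0
stop end [274.39 319.66] [[214 219 227 227 227 227 227]
 [214 225 227 227 227 227 227]
 [214 227 227 226 227 227 227]
 [214 227 227 227 227 227 227]
 [214 227 227 227 227 227 227]
 [214 226 226 227 227 228 227]
 [214 227 227 227 227 228 227]
 [213 227 227 227 227 227 227]
 [214 227 227 226 227 227 227]
 [215 226 226 227 227 226 227]
 [218 226 227 226 227 227 226]
 [190 222 224 226 227 226 226]
 [101 194 203 224 225 226 221]]
mid [282.54 294.44] [[215 228 228 228 229 228 225]
 [214 229 228 229 229 228 228]
 [215 228 228 228 229 228 228]
 [214 229 228 228 229 228 228]
 [215 229 228 228 229 228 228]
 [215 228 228 228 228 228 228]
 [215 228 229 228 228 228 228]
 [216 228 228 228 228 228 227]
 [221 228 228 228 228 228 227]
 [226 228 228 228 228 228 223]
 [228 228 228 229 228 228 212]
 [228 228 228 228 228 228 211]
 [228 228 228 229 228 228 213]]
lip [291.85 265.92] [[215 215 214 215 215 216 218]
 [215 216 214 215 215 215 207]
 [215 216 215 215 215 214 209]
 [216 215 214 215 215 215 214]
 [216 214 215 215 215 215 217]
 [219 215 214 215 216 213 224]
 [224 214 215 215 216 209 227]
 [224 214 214 215 216 205 223]
 [226 214 214 215 216 205 211]
 [227 214 214 215 216 205 199]
 [223 214 214 215 216 205 209]
 [218 214 214 215 215 205 231]
 [215 214 214 215 215 205 225]]
```

Call:
step_arm(plan=[[[3,0,2,0,-1],[6,0,4,0,-1],[8,0,5,0,-1],[8,0,5,0,-1]]])

```text
t: 20.8
eef_pos: [586.6, 58.4, 132.9]
tcp_rot: [-3.096, -0.572, 1.442]
ft_force: [-0.4, -0.1, 0.0]
opening: 0.003
grip_force: 0.0
```

Run:
```python
from h import *
import cv2
s=env.state();print(tobox(s['eef_pos']),s['ft_force'],s["grip_force"])
b=env.read_camera("side");cv2.imwrite("pics/s7.png",b)
a=cv2.imread("pics/side0.png")
for nm in("s6","s7"):
    c=cv2.imread(f"pics/{nm}.png")
    m=((c.max(2)<130)&(a.max(2)>170)).astype(np.uint8)
    m[:240]=0;m[350:]=0;m[:,:250]=0;m[:,330:]=0
    n,l,st,ce=cv2.connectedComponentsWithStats(m)
    for i in range(1,n):
        if st[i,4]>20:print(nm,st[i],ce[i])
for x,z in((50,120),(150,62),(205,31),(262,0)):print(x,proj("side",box(x,-10,z)))
```

```text
[  6.74  -9.1  132.89] [-0.37 -0.07  0.01] 0.03976649781179731
50 [292.94 265.06]
150 [282.93 301.22]
205 [277.21 321.65]
262 [271.09 343.16]
```

Run:
```python
from h import *
import cv2
t=env.read_camera("top");cv2.imwrite("pics/t7.png",t)
for n,f0,f1,reg in(("side","side0","s7",(235,352,250,330)),("top","top0","t7",(195,255,190,290))):
    a=cv2.imread(f"pics/{f0}.png").astype(int);c=cv2.imread(f"pics/{f1}.png").astype(int)
    d=np.abs(a-c).max(2);m=(d>12).astype(np.uint8);k=np.zeros_like(m);r=reg;k[r[0]:r[1],r[2]:r[3]]=m[r[0]:r[1],r[2]:r[3]]
    N,l,st,ce=cv2.connectedComponentsWithStats(k)
    for i in range(1,N):
        if st[i,4]>15:print(n,st[i],ce[i],"mean",a[l==i].mean(),c[l==i].mean())
    for x,z in((50,120),(150,62),(205,31)):print(x,proj(n,box(x,-10,z)))
```

```text
side [294 235  36  14 160] [315.63 238.45] mean 194.37708333333333 142.72708333333333
side [321 239   9  13  59] [325.41 245.64] mean 193.92090395480227 135.93785310734464
side [266 297  22  31 421] [276.8  311.59] mean 226.92161520190024 210.97624703087885
50 [292.94 265.06]
150 [282.93 301.22]
205 [277.21 321.65]
top [ 194  195   96   60 1388] [256.34 223.07] mean 149.60182516810758 136.10638808837655
top [201 239  76  16 674] [233.66 248.36] mean 99.10682492581603 81.70623145400593
50 [264.91 223.71]
150 [235.93 224.12]
205 [220.85 224.27]
```

A 22x31 px patch has appeared at side (277,312), the lower end of the chute at box x≈180. The piece has slid down. I'll back the fingers straight out, then go to the outer side of the knob.

Call:
step_arm(plan=[[[-8,0,-5,0,-1],[-20,-1,-13,0,-1],[-35,-1,-22,0,-1],[-50,-2,-32,0,-1],[-65,-2,-42,0,-1],[-65,-2,-42,0,-1]]])

```text
t: 21.4
eef_pos: [576.6, -22.7, 133.0]
tcp_rot: [-3.097, -0.571, 1.439]
ft_force: [0.9, 0.1, -0.5]
opening: 0.012
grip_force: 0.0
```

Run:
```python
from h import *
import cv2
s=env.state();print(tobox(s['eef_pos']),s['ft_force'])
for P in((-70,-9,250),(18,149,250),(18,149,192)):print(P,to(box(*P)))
```

```text
[-74.93 -10.46 133.02] [ 0.87  0.14 -0.45]
(-70, -9, 250) [ 67.37  -5.71 -95.6 ]
(18, 149, 250) [ 142.48 -160.68  -40.38]
(18, 149, 192) [ 111.14 -158.5     8.38]
```

Call:
step_arm(plan=[[[22,-2,-32,0,-1],[45,-4,-64,0,-1],[67,-6,-96,0,-1],[82,-37,-85,0,-1],[97,-68,-74,0,-1],[112,-99,-63,0,-1],[127,-130,-52,0,-1],[142,-161,-40,0,-1]]])

```text
t: 22.07
eef_pos: [429.5, 95.2, 249.7]
tcp_rot: [-3.096, -0.571, 1.441]
ft_force: [0.9, -0.1, -0.0]
opening: 0.006
grip_force: 0.0
```

Call:
step_arm(plan=[[[0,0,0,0,-1],[-8,0,12,0,-1],[-16,1,24,0,-1],[-24,2,37,0,-1],[-31,2,49,0,-1],[-31,2,49,0,-1],[-31,2,49,0,-1]]])

```text
t: 22.65
eef_pos: [430.9, 95.0, 191.6]
tcp_rot: [-3.095, -0.572, 1.441]
ft_force: [0.1, -0.3, 0.1]
opening: 0.003
grip_force: 0.0
```

Run:
```python
from h import *
s=env.state();print(tobox(s['eef_pos']),s['ft_force'],s['grip_force'])
for P in((18,125,191),(18,113.5,191)):print(P,to(box(*P)))
```

```text
[ 21.3  150.23 191.65] [ 0.05 -0.28  0.09] 0.0
(18, 125, 191) [-3.32 25.11 -2.55]
(18, 113.5, 191) [-3.41 36.59 -3.15]
```

Call:
step_arm(plan=[[[-3,4,-2,0,-1],[-3,8,-3,0,-1],[-3,12,-3,0,-1],[-3,16,-3,0,-1],[-3,20,-3,0,-1],[-3,24,-3,0,-1],[-3,28,-3,0,-1],[-3,31,-3,0,-1]]])

```text
t: 23.32
eef_pos: [461.6, 88.0, 191.4]
tcp_rot: [-3.096, -0.572, 1.442]
ft_force: [-1.1, -1.5, 2.7]
opening: 0.007
grip_force: 0.9
```

Call:
step_arm(plan=[[[0,2,0,0,-1],[0,4,0,0,-1],[0,5,0,0,-1],[0,5,0,0,-1]]])

```text
t: 23.65
eef_pos: [466.4, 87.4, 191.2]
tcp_rot: [-3.096, -0.572, 1.442]
ft_force: [-0.2, 0.5, 0.2]
opening: 0.008
grip_force: 0.3
```

Run:
```python
from h import *
s=env.state();print(tobox(s['eef_pos']),s['ft_force']@YB,s['grip_force'])
```

```text
[ 18.74 114.03 191.15] 0.23834762775454876 0.3307726979255676
```

Now 1 mm at a time until the stop is felt.

Call:
step_arm(plan=[[[0,1,0,0,-1],[0,1,0,0,-1]]])

```text
t: 23.82
eef_pos: [467.2, 87.3, 191.1]
tcp_rot: [-3.096, -0.572, 1.442]
ft_force: [-1.0, -0.1, 0.3]
opening: 0.004
grip_force: 0.6
```

Call:
step_arm(plan=[[[0,1,0,0,-1],[0,1,0,0,-1]]])

```text
t: 23.98
eef_pos: [468.3, 87.2, 191.1]
tcp_rot: [-3.096, -0.572, 1.442]
ft_force: [-1.9, -0.5, 0.8]
opening: 0.006
grip_force: 0.7
```

Call:
step_arm(plan=[[[0,1,0,0,-1],[0,1,0,0,-1]]])

```text
t: 24.15
eef_pos: [469.4, 87.1, 191.1]
tcp_rot: [-3.096, -0.572, 1.442]
ft_force: [-0.8, -0.3, 1.0]
opening: 0.003
grip_force: 0.7
```

Call:
step_arm(plan=[[[0,1,0,0,-1],[0,1,0,0,-1]]])

```text
t: 24.32
eef_pos: [470.4, 87.0, 191.0]
tcp_rot: [-3.096, -0.572, 1.442]
ft_force: [-1.1, -1.2, 1.0]
opening: 0.005
grip_force: 0.7
```

Call:
step_arm(plan=[[[0,1,0,0,-1],[0,1,0,0,-1]]])

```text
t: 24.48
eef_pos: [471.3, 86.9, 191.0]
tcp_rot: [-3.096, -0.572, 1.442]
ft_force: [-2.0, 0.2, 0.7]
opening: 0.002
grip_force: 0.7
```

Call:
step_arm(plan=[[[0,1,0,0,-1],[0,1,0,0,-1]]])

```text
t: 24.65
eef_pos: [472.4, 86.8, 191.0]
tcp_rot: [-3.096, -0.572, 1.442]
ft_force: [-1.8, -0.5, 0.9]
opening: 0.002
grip_force: 0.7
```

Call:
step_arm(plan=[[[0,1,0,0,-1],[0,1,0,0,-1]]])

```text
t: 24.82
eef_pos: [473.2, 86.7, 190.9]
tcp_rot: [-3.096, -0.572, 1.442]
ft_force: [-2.3, -0.5, 1.7]
opening: -0.001
grip_force: 1.1
```

Call:
step_arm(plan=[[[0,1,0,0,-1],[0,1,0,0,-1]]])

```text
t: 24.98
eef_pos: [473.5, 86.8, 190.9]
tcp_rot: [-3.094, -0.572, 1.442]
ft_force: [-6.5, -1.9, 4.6]
opening: 0.007
grip_force: 3.3
```

Call:
step_arm(plan=[[[0,1,0,0,-1],[0,1,0,0,-1]]])

```text
t: 25.15
eef_pos: [473.8, 86.8, 190.8]
tcp_rot: [-3.093, -0.572, 1.442]
ft_force: [-10.9, -3.0, 8.0]
opening: 0.005
grip_force: 5.5
```

Call:
step_arm(plan=[[[0,1,0,0,-1],[0,1,0,0,-1]]])

```text
t: 25.32
eef_pos: [474.0, 86.9, 190.8]
tcp_rot: [-3.091, -0.572, 1.442]
ft_force: [-14.6, -4.2, 8.8]
opening: 0.005
grip_force: 7.8
```

Run:
```python
from h import *
s=env.state();print(tobox(s['eef_pos']),s['ft_force']@YB,s['grip_force'])
```

```text
[ 19.28 106.42 190.76] 13.872250419594755 7.758059799671173
```

The stop is felt firmly at TCP y≈107. I back off, lift clear and compare the bolt and flap with the first picture.

Call:
step_arm(plan=[[[0,-5,0,0,-1],[0,-12,0,0,-1],[0,-20,0,0,-1],[15,-21,-25,0,-1],[33,-22,-52,0,-1],[50,-23,-80,0,-1],[50,-40,-80,0,-1],[50,-70,-80,0,-1]]])

```text
t: 25.98
eef_pos: [411.2, 91.7, 288.9]
tcp_rot: [-3.101, -0.571, 1.444]
ft_force: [-0.1, 0.3, -1.4]
opening: 0.005
grip_force: 0.0
```

Call:
step_arm(plan=[[[20,-10,-30,0,-1],[40,-20,-60,0,-1],[60,-30,-90,0,-1],[80,-40,-120,0,-1],[80,-40,-120,0,-1]]])

```text
t: 26.4
eef_pos: [375.5, 98.2, 439.0]
tcp_rot: [-3.108, -0.571, 1.448]
ft_force: [0.6, 0.2, -0.4]
opening: 0.005
grip_force: 0.0
```

Run:
```python
from h import *
import cv2
s=env.state();print(s['t'],s['eef_pos'],s['ft_force'])
for n in("side","top"):
    c=env.read_camera(n);cv2.imwrite(f"pics/{n}9.png",c);a=cv2.imread(f"pics/{n}0.png")
    # rod end / knob: best match of bolt template taken from first picture
    P=np.array([proj(n,box(11.5,y,190)) for y in(80,150)]);x0,y0=(P.min(0)-5).astype(int);x1,y1=(P.max(0)+6).astype(int)
    T=a[y0:y1,x0:x1];r=cv2.matchTemplate(c[y0-8:y1+8,x0-8:x1+8],T,cv2.TM_CCOEFF_NORMED)
    print(n,"bolt match",cv2.minMaxLoc(r),"at (8,8) =",r[8,8],"diff>40:",(cv2.absdiff(T,c[y0:y1,x0:x1]).max(2)>40).sum(),T.shape)
    for nm,p in(("s","s7"),):
        pass
a=cv2.imread("pics/side0.png").astype(int);c=cv2.imread("pics/side9.png").astype(int)
m=(np.abs(a-c).max(2)>12).astype(np.uint8);k=np.zeros_like(m);k[235:352,250:330]=m[235:352,250:330]
N,l,st,ce=cv2.connectedComponentsWithStats(k)
print([(st[i].tolist(),ce[i].round()) for i in range(1,N) if st[i,4]>12])
```

```text
26.4 [375.54  98.23 439.04] [ 0.62  0.23 -0.42]
side bolt match (-0.20799520611763, 0.9764119386672974, (15, 6), (8, 8)) at (8,8) = 0.97641194 diff>40: 11 (15, 33, 3)
top bolt match (-0.3599153161048889, 0.30811798572540283, (7, 16), (3, 8)) at (8,8) = -0.06444744 diff>40: 249 (35, 14, 3)
[([300, 235, 13, 3, 23], array([307., 236.])), ([325, 241, 2, 9, 13], array([326., 245.])), ([266, 297, 22, 31, 407], array([277., 312.]))]
```

The side view matches the first picture at the bolt (0.976 with zero offset), so the bolt is home. The piece's patch stays at the bottom of the chute and the arm is clear. I'm handing in.

```bash
python3 -c "
from cell import env
print(env.job_done())"
```

```text
the job is handed in; nothing more can be done
None
```

The mis-cut piece is down the chute and the bolt is pushed fully home again. The flap should have dropped shut when I took the fingers out, but I couldn't see it directly. The job was handed in at about 26 s with the arm clear of everything.

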